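Send the temperature logger with the chilled delivery

ROBOT

A 6-joint arm with a two-finger parallel gripper is mounted at the origin on the work surface. World frame = base frame: x ahead of the robot, y to its left, z up, the work surface at z = 0. Lengths are in m, angles in rad, forces in N, time in s.
With the tool pointing down it reaches from about 0.325 to 0.775 m from the base axis. Payload 9.3 kg.
Tool frame: the origin (TCP) lies at the very end of the fingers, on their centre line; the grasp point (between the pads) lies 19 mm behind it; z points along the fingers, y is the line along which they close (so a half turn about z gives the same grasp; the last joint's range is limited). The gripper opens to 85 mm and grips with 20 to 120 N. Pads are 22 mm wide; open, the fingers measure 114 mm over their backs; the gripper's body (76 mm by 85 mm) begins 54 mm behind the grasp point. The pads swing forward as they close: fully open they stand 13 mm farther back than shut.
Start: joints at [0.982, 0.259, 0.021, 1.334, 0, 1.418], TCP at [0.232, 0.499, 0.231] pointing down, gripper open.
Joint ranges: [-3.04, 3.04], [-0.91, 1.82], [-1.04, 1.36], [-1.92, 1.95], [-1.52, 1.45], [-3.14, 3.14]. Speed limits (rad/s): [2.22, 2.22, 2.79, 3.14, 3.14, 3.14].

INTERFACE

Orientations are given as a unit quaternion [w, x, y, z].
In Python, from bench import arm gives the robot as it stands.
- The arm moves only by the shell command python3 -m creep 'ROWS'. ROWS is text: rows parted by semicolons, each of 7 numbers parted by spaces: the finger opening in m, from 0 to 0.0854, then the shift along the tool's x, y, z in m, then the turn, a rotation vector about the tool's x, y, z in degrees. A call has 1 to 8 rows; each row is the pose to reach, as a shift and turn from the pose commanded when the call began, along the tool's axes at that moment; what a row does not reach only later rows make up. A row lasts 1/8 s, in which the tool goes at most 62.5 mm and 10.7 degrees, less where a joint would pass 70% of its speed; a pose out of reach is approached as far as the arm can. A call with a gripper value outside its range is refused whole. The fingers move at their own pace and stop on an object; the grip force is fixed at half the most. Time passes only in rows, so rows that repeat a pose let the fingers close. It gives the time, the measured TCP pose, the force, the opening and the grip force at its end, in the units of the state.
- arm.get_state(): the state, without advancing time (a new reading comes with each control period).
- arm.camera(name): name is "side" or "top" or "wrist"; returns the picture (420x560x3 uint8, red, green, blue); there is no depth.
- arm.calibration(name): a dict with "mtx" (3x3 intrinsics, pixels), "xyz" and "orientation" of the camera in the world. Camera axes: x right, y up, looking along -z (the intrinsics and any distortion apply to the point x, -y, -z); pixel columns grow to the right and rows downward; lengths in m; the calibration is good to about 2 mm. A picture is of the moment at which its call begins: read the wrist's pose just before it. calibration takes no time and is no camera call; for the wrist camera it gives the pose at the moment of the call.
- arm.hand_in(): hands the job in; it is judged then, once.
The state is a dict: "time_s": time; "qpos": joint angles; "dq": joint speeds; "joint_torque": joint torques, N m; "position": TCP position; "eef_rot": TCP orientation; "ft_force": force on the tool from outside, world axes, zero at the start; "torque": the same for the moment, N m; "width": opening from 0.0 (shut) to 1.0 (fully open); "grasp_force": force on a finger pad.
Only numpy, scipy, OpenCV 4.12 (cv2) and the standard library are available. Lean on these libraries where they do the work, as an engineer would, in place of code of your own. Each camera call takes 0.05 s, during which the arm holds its last target. There are 200 camera calls.

TASK

Ease the temperature logger (the straight bar with the square end, not the round-headed dial thermometer) out of its tight cutout in the instrument case without dragging the case along the counter. Lay it flat on the packs in the open bay of the cool box, without dropping it, then slide the lid fully shut over it. Leave the dial thermometer in its cutout and everything else where it stands.

Things in the scene. Friction and masses are not known exactly. Their poses are not given: they have to be found in the camera images.
- logger_center (a point): Centre of the temperature logger: off-white plastic bar 100 (own x) by 30 (y) by 22 (z) mm, 80 g, black window on top, square ends. It starts level in either cutout of the case, its x along the case's x: 48 mm (its +x end) inside, 52 mm sticking out of the case's front. Underside 26 mm above the counter. 28 mm of travel frees it from the pad, 48 mm from the case.
- logger_grip (a point): Middle of the logger's protruding part, half-way up, 26 mm from its centre along its -x. The hold takes 5 to 10 N to slide straight, more than the case's friction on the counter: a plain straight pull drags the case. Rocking it in yaw about the pad's centre (+-0.09 rad, 61 mm from this point along the logger's +x) while drawing it out 1 to 3 mm a swing lets it slip; if the case turns, turn with it.
- case: Loose instrument case, grey, black top, 1 kg, 120 (x) by 170 (y) by 66 (z) mm; origin at the centre of its underside. Two cutouts open in its front face (x = -60 mm), centred at y = +42 and -42 mm: floor 26 mm up, 39 mm wide, 52 mm deep. In each a sprung rubber pad (7 N), centred 33 mm inside the front, presses down on the part. Pull along the case's -x; keep it within 30 mm of its place.
- dial_center (a point): The dial thermometer in the other cutout, to be left alone: 30 mm wide white sheath ending outside the case in a steel disc 46 mm across and 22 mm thick. This point is half-way up; the disc's centre is 27 mm from it along its -x.
- coolbox: Fixed grey cool box 216 (x) by 360 (y) by 115 (z) mm, origin at the centre of its underside. The half at its -y is closed over; the half at its +y is an open bay, 200 (x) by 168 (y) mm inside, filled with flat packs up to 70 mm above the counter (45 mm below the rim). Walls 8 mm.
- bay (a point): Centre of the open bay, at the level of the packs' top (70 mm above the counter), 88 mm from the cool box's origin along its +y; axes as the cool box.
- lid (a joint): Sliding lid of the cool box (m): 0 = shut over the bay, growing as it slides towards the cool box's -y, to 0.174 fully open; starts 0.145 to 0.172 open. Friction 2 N, stays where left. It lies 117 to 125 mm above the counter and is 182 mm long in y. To shut it, push the handle along the cool box's +y until it stops.
- lid_handle (a point): Middle of the lid's handle: black upright bar 70 (x) by 14 (y) by 30 (z) mm, standing from 125 to 155 mm above the counter; this point is 140 mm up. Can be pinched across y or pushed.
- can: Bystander: food can 66 mm across, 100 mm high, behind the case; origin under its centre.
- carton: Bystander: small cardboard carton 50 by 80 by 120 mm high, behind the case; origin under its centre.
- jar: Bystander: jar 70 mm across, 110 mm high; origin under its centre.
- tape: Bystander: roll of tape 100 mm across, 48 mm high, lying flat; origin under its centre.
- marker: Bystander: marker pen 130 mm long along its x, 17 mm thick, lying on the counter; origin under its barrel.
Not all that is in view belongs to the job. Leave any turquoise look-alike of the part that bears logger_center alone. Leave any turquoise look-alike of the part that bears dial_center alone.

How it is judged:
On the way, in this order (a step that is already met when the one before it is completed fails the run):
1. the logger is drawn fully out of the case (x of logger_center in the frame of case below -0.113 m and distance of case from where it was at the start of the episode below 0.03 m), for 0.1 s.
2. the logger lies flat on the packs in the bay, released (x of logger_center in the frame of coolbox between -0.1 and 0.1 m and y of logger_center in the frame of coolbox between 0.004 and 0.172 m and z of logger_center in the frame of coolbox between 0.072 and 0.089 m and angle between the z axis of logger_center and the z axis of coolbox, either way round below 0.15 rad and contact force between the fingers and logger below 0.05 N and linear speed of logger below 0.03 m/s), for 0.2 s.
3. the lid is slid fully shut (value of joint lid below 0.006 m), for 0.2 s.
At the end, for the whole second after the job is handed in: The logger lies at rest on the packs in the cool box's bay, flat within 0.15 rad, the lid is shut to within 6 mm, the case is within 30 mm of where it stood and the dial thermometer is still within 10 mm of fully home in its cutout (x of logger_center in the frame of coolbox between -0.1 and 0.1 m and y of logger_center in the frame of coolbox between 0.004 and 0.172 m and z of logger_center in the frame of coolbox between 0.072 and 0.089 m and angle between the z axis of logger_center and the z axis of coolbox, either way round below 0.15 rad and linear speed of logger below 0.02 m/s and value of joint lid below 0.006 m and distance of case from where it was at the start of the episode below 0.03 m and x of dial_center in the frame of case above -0.072 m); the robot touches nothing.
It fails at once if the case is dragged or lifted more than 30 mm (distance of case from where it was at the start of the episode above 0.03 m).
It fails at once if the case is tipped (angle between case's own z axis and vertical above 0.2 rad).
It fails at once if the dial thermometer is pulled more than 10 mm out (x of dial_center in the frame of case below -0.072 m).
It fails at once if the logger is dropped from more than about 2 cm (contact force between anything else and logger below 0.02 N and linear speed of logger above 0.6 m/s).
It fails at once if a bystander is shifted more than 40 mm (distance of any of can, carton, jar, tape, marker from where it was at the start of the episode above 0.04 m).
It also fails if it takes over 72 s, if anything falls off the work surface, if the arm or the gripper's body presses on something with over 40 N, if the wrist force passes 120 N, or if a joint passes its speed limit or range.

## Working session

There is one attempt and no reset: what is moved stays moved. The work goes in short steps, Python scripts to look and compute and a shell command to move; the robot and the scene stay as the last step left them, time stands still between calls to the robot, and variables do not carry over. Pictures are saved under pics/ and viewed, at most 13 in all, crops included, and the job is handed in when it is done.

```bash
mkdir -p pics; ls; python3 - <<'E'
from bench import arm
import cv2,numpy as np
for n in("top","side"):
    im=arm.camera(n); cv2.imwrite(f"pics/{n}0.png",im[:,:,::-1])
    c=arm.calibration(n); print(n,c)
print(arm.get_state())
E
```

```text
pics
top {'mtx': array([[510.93995492,   0.        , 279.22961528],
       [  0.        , 510.93995492, 204.48430905],
       [  0.        ,   0.        ,   1.        ]]), 'xyz': array([ 0.416864  , -0.03933211,  1.46357818]), 'orientation': array([ 0.70872574,  0.04661122, -0.04156088, -0.70271467])}
side {'mtx': array([[435.97966512,   0.        , 275.14310306],
       [  0.        , 435.97966512, 209.61678877],
       [  0.        ,   0.        ,   1.        ]]), 'xyz': array([ 0.19442369, -0.5461846 ,  0.92391966]), 'orientation': array([ 0.89682099,  0.32268135, -0.09957054, -0.28578762])}
{'time_s': 0.1, 'qpos': array([ 9.82381532e-01,  2.59157970e-01,  2.08364459e-02,  1.33371289e+00,
       -1.76390782e-05,  1.41817609e+00]), 'dq': array([ 1.66824237e-04, -1.46797897e-03,  2.47001968e-03,  1.38511582e-03,
        4.29619577e-04,  5.25675260e-05]), 'joint_torque': array([ 6.91729525e-03, -5.56688976e+01,  3.45073020e+01,  1.15658870e-02,
       -7.94006610e-05, -1.00339466e-05]), 'position': array([0.23204756, 0.49837025, 0.23071416]), 'eef_rot': array([-2.15933595e-04,  2.16177057e-01,  9.76353981e-01, -5.80229571e-04]), 'ft_force': array([ 0.69886115, -0.21554026,  0.11388818]), 'torque': array([-0.04752221,  0.00982694, -0.06913762]), 'grasp_force': 0.0, 'width': 0.9977655687197031}
```

View pics/top0.png

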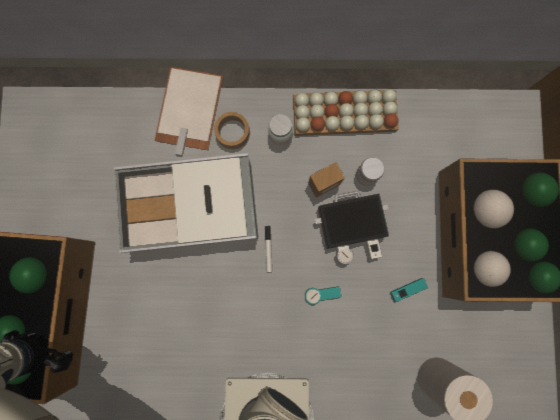

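View pics/side0.png

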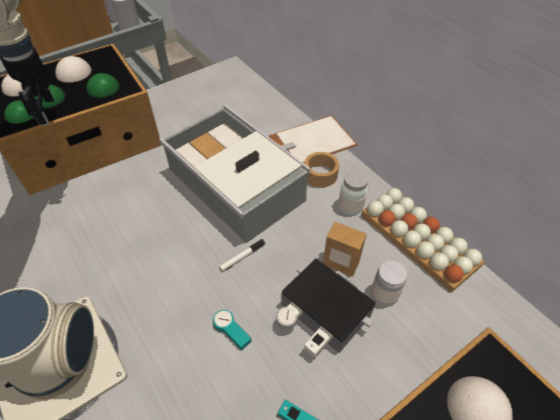

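Off-white square-ended bar with a black window at top (374,250) is the logger. The dial is at (345,256), with its round disc. The turquoise look-alikes at (409,290) and (323,295) are to be left alone. The case is dark at (353,221), the lid handle at (208,199), and the bay is the open end at (150,208). I'll measure these and confirm with a crop.

```bash
cat > h.py <<'E'
from bench import arm
import cv2,numpy as np
from scipy.spatial.transform import Rotation as R
def rot(q): q=np.asarray(q); return R.from_quat([q[1],q[2],q[3],q[0]])
def cast(cal,px,z):
    px=np.atleast_2d(px).astype(float); K=cal["mtx"]
    d=np.c_[(px[:,0]-K[0,2])/K[0,0],-(px[:,1]-K[1,2])/K[1,1],-np.ones(len(px))]
    d=rot(cal["orientation"]).apply(d); o=np.asarray(cal["xyz"])
    return o+d*((z-o[2])/d[:,2])[:,None]
def blobs(mask,amin=20):
    cs,_=cv2.findContours(mask.astype(np.uint8),cv2.RETR_EXTERNAL,cv2.CHAIN_APPROX_NONE)
    return [c for c in cs if cv2.contourArea(c)>amin]
def yaw(s): # world direction of tool axes
    return rot(s["eef_rot"]).as_matrix()
E
python3 - <<'E'
from h import *
im=cv2.imread("pics/top0.png"); cal=arm.calibration("top")
cv2.imwrite("pics/crop1.png",cv2.resize(im[185:275,305:405],None,fx=6,fy=6,interpolation=cv2.INTER_CUBIC))
g=im.max(2)
def rep(name,roi,mask,z,amin=20):
    x0,y0,x1,y1=roi
    for c in blobs(mask[y0:y1,x0:x1],amin):
        r=cv2.minAreaRect(c); b=cv2.boxPoints(r)+[x0,y0]
        w=cast(cal,b,z); print(name,cv2.contourArea(c),(np.array(r[0])+[x0,y0]).round(1),"ctr",w.mean(0).round(4),"corners",w[:,:2].round(4).tolist())
rep("case",(310,185,400,255),g<45,.066,1000)
rep("handle",(195,175,225,225),g<60,.155,40)
rep("logger",(360,235,390,265),im.min(2)>175,.048)
rep("window",(362,240,388,258),g<70,.048,10)
rep("dial",(330,240,360,270),im.min(2)>165,.048)
hsv=cv2.cvtColor(im,cv2.COLOR_BGR2HSV)
rep("lid",(110,150,260,260),im.min(2)>200,.125,500)
print("box corners by eye rim .115",cast(cal,[(117,164),(250,156),(255,238),(122,251)],.115).round(3))
E
```

```text
case 2013.5 [354.3 221.6] ctr [ 0.5466 -0.2349  0.066 ] corners [[0.5845, -0.1459], [0.6198, -0.301], [0.5085, -0.3232], [0.4738, -0.1696]]
window 22.5 [374.  247.5] ctr [ 0.4769 -0.291   0.048 ] corners [[0.4837, -0.2828], [0.4838, -0.2994], [0.47, -0.2992], [0.4699, -0.2827]]
box corners by eye rim .115 [[0.692 0.409 0.115]
 [0.717 0.051 0.115]
 [0.496 0.034 0.115]
 [0.459 0.384 0.115]]
```

View pics/crop1.png

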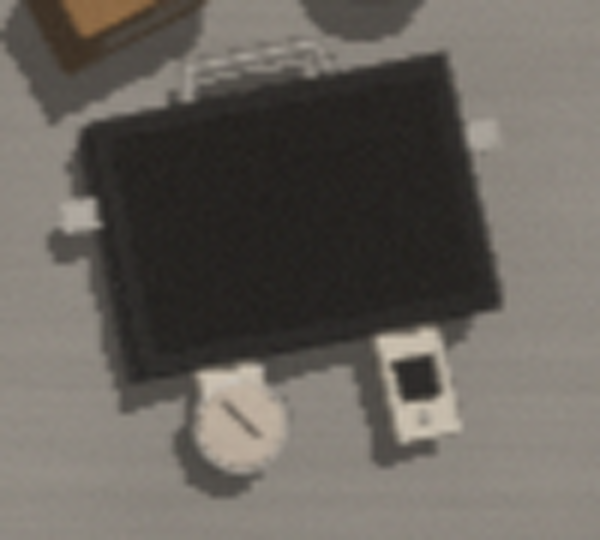

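Crop confirms: square-ended bar with a black window at crop (415,385), and round-headed dial at (240,425). Next I'll get finer numbers for the grip point, handle and box.

```bash
cat >> h.py <<'E'
def to(target,ang):
    "shift (mm, tool axes) and tool-z turn (deg) to put TCP at target with tool x at world angle ang, tool down"
    s=arm.get_state(); M=yaw(s); p=np.asarray(s["position"])
    d=M.T@(np.asarray(target)-p)*1000
    a=np.arctan2(M[1,0],M[0,0]); t=-(np.degrees(ang-a)+180)%360-180
    t=-((np.degrees(ang-a)+180)%360-180)
    print("shift mm",d.round(1),"turn z deg",round(t,2),"tilt",M[:,2].round(3))
E
python3 - <<'E'
from h import *
im=cv2.imread("pics/top0.png"); cal=arm.calibration("top")
o=np.array([305,185])-.4
L=np.array([(376,335),(436,326),(458,430),(402,442)])/6+o
w=cast(cal,L,.048)[:,:2]; print("logger corners",w.round(4).tolist(),"ctr",w.mean(0).round(4))
F=(w[2]+w[3])/2;B=(w[0]+w[1])/2; print("yaw",np.arctan2(*(B-F)[::-1]), "len",np.linalg.norm(B-F),"front mid",F)
g=im.max(2)
for c in blobs(g[170:230,190:230]<90,25):
    r=cv2.minAreaRect(c); print("handle",r,cast(cal,np.array(r[0])+[190,170],.155).round(4))
cv2.imwrite("pics/crop2.png",cv2.resize(im[145:260,105:265],None,fx=5,fy=5,interpolation=cv2.INTER_CUBIC))
E
```

```text
logger corners [[0.4962, -0.2727], [0.5006, -0.3004], [0.4529, -0.3097], [0.4472, -0.284]] ctr [ 0.4742 -0.2917]
yaw 0.2108996052302242 len 0.049378215613418174 front mid [ 0.4500874  -0.29687163]
handle ((17.590164184570312, 28.991804122924805), (26.5269718170166, 5.522679805755615), 84.80557250976562) [[0.5938 0.1562 0.155 ]]
```

View pics/crop2.png

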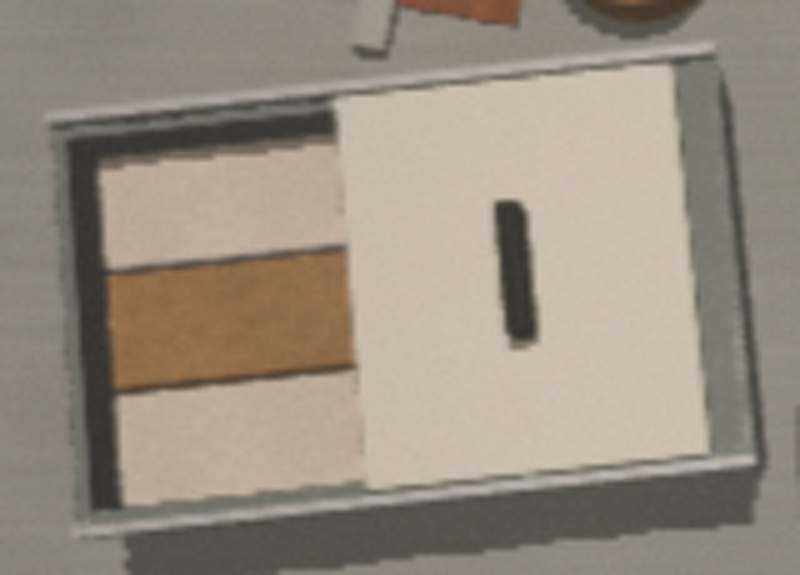

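The crop shows the bay's open end at the left (packs around crop (230,320)), the lid edge at crop x≈345, and the handle at (517,273). Now fly to above the logger.

```bash
python3 - <<'E'
from h import *
cal=arm.calibration("top")
c=cast(cal,np.array([(48,122),(715,48),(760,460),(80,530)])/5+[104.6,144.6],.117)[:,:2]; print(c.round(4),c.mean(0))
for a,b in((1,0),(2,3)): d=c[a]-c[b]; print("len",np.linalg.norm(d),"yaw",np.arctan2(-(-d)[0],(-d)[1]))
bay=cast(cal,np.array([(100,165),(340,145),(360,490),(122,508)])/5+[104.6,144.6],.07); print("bay visible",bay.round(3))
to([.4755,-.2915,.15],np.pi+.212)
E
```

```text
[[0.6782 0.4151]
 [0.7214 0.0574]
 [0.4999 0.03  ]
 [0.46   0.3875]] [0.58986974 0.2224668 ]
len 0.36030313393241137 yaw 0.12023356347663307
len 0.3597165556799538 yaw 0.11112531027408432
bay visible [[0.663 0.401 0.07 ]
 [0.676 0.268 0.07 ]
 [0.485 0.25  0.07 ]
 [0.474 0.38  0.07 ]]
shift mm [-554.1 -613.2   81.4] turn z deg -37.12 tilt [-0.001 -0.001 -1.   ]
```

```bash
python3 -m creep '0.06 0 0 -0.03 0 0 0; 0.06 -0.554 -0.613 -0.03 0 0 -37.1; 0.06 -0.554 -0.613 -0.03 0 0 -37.1; 0.06 -0.554 -0.613 -0.03 0 0 -37.1; 0.06 -0.554 -0.613 -0.03 0 0 -37.1; 0.06 -0.554 -0.613 -0.03 0 0 -37.1; 0.06 -0.554 -0.613 -0.03 0 0 -37.1; 0.06 -0.554 -0.613 -0.03 0 0 -37.1'; python3 - <<'E'
from h import *
to([.4755,-.2915,.18],np.pi+.212)
E
```

```text
time_s: 1.1
position: [0.3573, 0.0931, 0.2615]
eef_rot: [0.0, -0.106, 0.994, 0.0]
ft_force: [1.2, 0.8, 0.1]
width: 0.698
grasp_force: 0.0
shift mm [ -34.5 -400.9   81.5] turn z deg 0.01 tilt [ 0.  0. -1.]
```

```bash
python3 -m creep '0.06 -0.0345 -0.401 0.0815 0 0 0; 0.06 -0.0345 -0.401 0.0815 0 0 0; 0.06 -0.0345 -0.401 0.0815 0 0 0; 0.06 -0.0345 -0.401 0.0815 0 0 0; 0.06 -0.0345 -0.401 0.0815 0 0 0; 0.06 -0.0345 -0.401 0.0815 0 0 0; 0.06 -0.0345 -0.401 0.0815 0 0 0; 0.06 -0.0345 -0.401 0.0815 0 0 0'; python3 - <<'E'
from h import *
s=arm.get_state(); cal=arm.calibration("wrist"); im=arm.camera("wrist"); print(s["position"],cal["xyz"])
cv2.imwrite("pics/w1.png",im[:,:,::-1])
E
```

```text
time_s: 2.1
position: [0.4751, -0.2918, 0.1782]
eef_rot: [-0.001, -0.104, 0.995, 0.001]
ft_force: [0.3, 0.5, -0.4]
width: 0.699
grasp_force: 0.0
[ 0.47513584 -0.29179951  0.17817982] [ 0.41051205 -0.30581251  0.3219312 ]
```

View pics/w1.png

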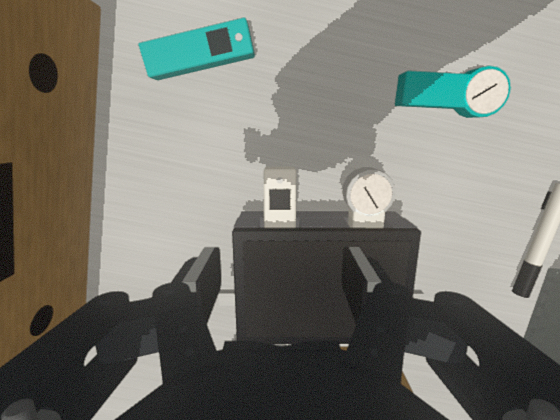

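The wrist view shows the logger's top face at (264–298, 180–222), the dial at (369,192), and the case below them. Casting it for a refined grip.

```bash
python3 - <<'E'
from h import *
cal=arm.calibration("wrist"); im=cv2.imread("pics/w1.png")
sub=im[160:235,255:310]
m=(sub.min(2)>205)
for c in blobs(m,50):
    r=cv2.minAreaRect(c); b=cv2.boxPoints(r)+[255,160]; print(r,cast(cal,b,.048)[:,:2].round(4).tolist())
w=cast(cal,[(264,180),(298,180),(297,222),(266,222)],.048)[:,:2]; print(w.round(4).tolist())
F=(w[0]+w[1])/2;B=(w[2]+w[3])/2; print("yaw",np.arctan2(*(B-F)[::-1]),"len",np.linalg.norm(B-F),"F",F,"grip",F+.026*np.array([.978,.21]))
e=cast(cal,[(234,229),(419,229)],.066)[:,:2]; print("case front edge",e, np.arctan2(-(e[1]-e[0])[0],(e[1]-e[0])[1]))
to([*(F+.026*np.array([.978,.21])),.017],np.pi+.212)
E
```

```text
((24.5, 39.5), (43.0, 29.0), 90.0) [[0.4579, -0.3087], [0.4524, -0.2828], [0.4926, -0.2738], [0.4983, -0.3007]]
[[0.4599, -0.3092], [0.4534, -0.2788], [0.4929, -0.2707], [0.4991, -0.2995]]
yaw 0.221993167864517 len 0.040319520524171586 F [ 0.45667945 -0.2940224 ] grip [ 0.48210745 -0.2885624 ]
case front edge [[ 0.50562194 -0.32651918]
 [ 0.47122366 -0.1647927 ]] 0.20957116451295757
shift mm [-7.600e+00 -1.000e-01  1.619e+02] turn z deg -0.1 tilt [-0.002  0.002 -1.   ]
```

```bash
python3 -m creep '0.06 -0.002 0 0.06 0 0 0; 0.06 -0.002 0 0.11 0 0 0; 0.06 -0.002 0 0.14 0 0 0; 0.06 -0.002 0 0.161 0 0 0; 0.06 -0.002 0 0.161 0 0 0; 0.06 -0.002 0 0.161 0 0 0; 0.06 -0.002 0 0.161 0 0 0'; python3 - <<'E'
from h import *
im=arm.camera("side")[:,:,::-1]; cv2.imwrite("pics/s1.png",cv2.resize(im[230:400,210:410],None,fx=4,fy=3.5))
to([.4765,-.291,.017],np.pi+.212)
E
```

```text
time_s: 3.02
position: [0.4778, -0.2896, 0.0203]
eef_rot: [0.001, -0.106, 0.994, -0.001]
ft_force: [-0.8, -0.1, 0.7]
width: 0.701
grasp_force: 0.0
shift mm [ 1.5 -1.1  3.1] turn z deg -0.0 tilt [ 0.001 -0.001 -1.   ]
```

View pics/s1.png

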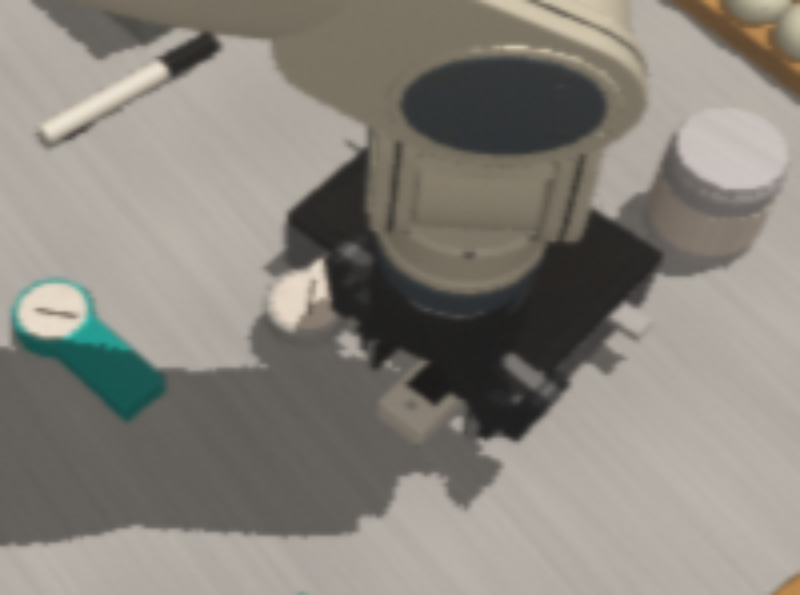

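The fingers straddle the logger (crop (415,405)). Closing.

```bash
python3 -m creep '0.045 0 -0.001 0.002 0 0 0; 0.034 0 -0.001 0.002 0 0 0; 0.02 0 -0.001 0.002 0 0 0; 0.02 0 -0.001 0.002 0 0 0; 0.02 0 -0.001 0.002 0 0 0; 0.02 0 -0.001 0.002 0 0 0'; python3 - <<'E'
from bench import arm
s=arm.get_state(); print(s["ft_force"],s["torque"],s["position"])
E
```

```text
time_s: 3.82
position: [0.4776, -0.2912, 0.0174]
eef_rot: [0.0, -0.105, 0.994, -0.001]
ft_force: [-1.7, -5.6, 4.4]
width: 0.34
grasp_force: 59.0
[-1.70984706 -5.64861586  4.42436782] [-1.03243841  0.30392897 -0.18958283] [ 0.47762868 -0.29121248  0.01737238]
```

```bash
python3 -m creep '0.02 0.0008 0.0056 0 0 0 5.2; 0.02 0.0015 0 0 0 0 0; 0.02 0.0023 -0.0057 0 0 0 -5.2; 0.02 0.003 0 0 0 0 0; 0.02 0.0038 0.0059 0 0 0 5.2; 0.02 0.0045 0 0 0 0 0; 0.02 0.0053 -0.006 0 0 0 -5.2; 0.02 0.006 0 0 0 0 0'; python3 - <<'E'
from h import *
im=arm.camera("top"); cv2.imwrite("pics/t1.png",im[:,:,::-1]); im0=cv2.imread("pics/top0.png")
cal=arm.calibration("top")
s=arm.get_state();print(s["ft_force"],s["torque"])
for i in(im0,im[:,:,::-1]):
    for c in blobs(i[185:255,310:400].max(2)<45,200):
        r=cv2.minAreaRect(c);print(cv2.contourArea(c),r)
# back-edge strip shift by phase correlation (case right/back + handle)
a=im0[185:235,350:395].mean(2).astype(np.float32);b=im[185:235,350:395].mean(2).astype(np.float32)
print(cv2.phaseCorrelate(a,b))
E
```

```text
time_s: 4.82
position: [0.4727, -0.2918, 0.0174]
eef_rot: [0.001, -0.106, 0.994, -0.0]
ft_force: [4.3, -2.0, 3.4]
width: 0.34
grasp_force: 59.5
[ 3.17610186 -0.96729854  2.34672026] [-0.20668836 -0.50773743 -0.21925515]
2013.5 ((44.314979553222656, 36.64891815185547), (41.33880615234375, 57.52594757080078), 77.7352294921875)
2053.0 ((50.03314971923828, 41.81805419921875), (54.147586822509766, 67.69112396240234), 79.28687286376953)
((0.6538526645743232, 0.2810316702272537), 0.6701502270168729)
```

```bash
python3 -m creep '0.02 0.0008 0.0062 0 0 0 5.2; 0.02 0.0015 0 0 0 0 0; 0.02 0.0023 -0.0063 0 0 0 -5.2; 0.02 0.003 0 0 0 0 0; 0.02 0.0038 0.0064 0 0 0 5.2; 0.02 0.0045 0 0 0 0 0; 0.02 0.0053 -0.0066 0 0 0 -5.2; 0.02 0.006 0 0 0 0 0'
cat >> h.py <<'E'
def lug():
    "motion of the case's lug (world mm) and of the can as a control, side camera against the first picture"
    im=np.ascontiguousarray(arm.camera("side")[:,:,::-1]); im0=cv2.imread("pics/side0.png"); cal=arm.calibration("side")
    for n,(x0,y0,x1,y1),z in(("lug",(352,312,380,338),.05),("can",(372,262,408,305),.05)):
        r=cv2.matchTemplate(im[y0-15:y1+15,x0-15:x1+15],im0[y0:y1,x0:x1],cv2.TM_CCOEFF_NORMED)
        _,v,_,l=cv2.minMaxLoc(r); d=np.array(l)-15
        w=cast(cal,[(x0,y0),(x0+d[0],y0+d[1])],z); print(n,d,round(v,3),((w[1]-w[0])*1000).round(1))
    return im
E
python3 - <<'E'
from h import *
im=lug(); cv2.imwrite("pics/s2.png",im); s=arm.get_state(); print(s["ft_force"],s["torque"])
E
```

```text
time_s: 5.88
position: [0.4668, -0.2933, 0.0173]
eef_rot: [0.001, -0.106, 0.994, -0.0]
ft_force: [4.5, -3.1, 4.1]
width: 0.341
grasp_force: 59.9
lug [0 0] 0.988 [0. 0. 0.]
can [0 0] 0.999 [0. 0. 0.]
[ 2.67161171 -1.09462937  2.86725598] [-0.36617512 -0.49999935 -0.19918225]
```

Case unmoved to the pixel, with about 11 mm drawn out. Continuing.

```bash
python3 -m creep '0.02 0.001 0.0067 0 0 0 5.2; 0.02 0.002 0 0 0 0 0; 0.02 0.003 -0.0069 0 0 0 -5.2; 0.02 0.004 0 0 0 0 0; 0.02 0.005 0.0071 0 0 0 5.2; 0.02 0.006 0 0 0 0 0; 0.02 0.007 -0.0072 0 0 0 -5.2; 0.02 0.008 0 0 0 0 0' && python3 -m creep '0.02 0.001 0.0074 0 0 0 5.2; 0.02 0.002 0 0 0 0 0; 0.02 0.003 -0.0076 0 0 0 -5.2; 0.02 0.004 0 0 0 0 0; 0.02 0.005 0.0078 0 0 0 5.2; 0.02 0.006 0 0 0 0 0; 0.02 0.007 -0.008 0 0 0 -5.2; 0.02 0.008 0 0 0 0 0'
python3 - <<'E'
from h import *
lug()
E
```

```text
time_s: 6.92
position: [0.459, -0.2951, 0.0173]
eef_rot: [0.001, -0.107, 0.994, -0.0]
ft_force: [3.9, -2.7, 4.1]
width: 0.342
grasp_force: 60.1
time_s: 7.92
position: [0.4512, -0.2968, 0.0172]
eef_rot: [0.001, -0.107, 0.994, -0.0]
ft_force: [5.1, -2.0, 3.0]
width: 0.344
grasp_force: 60.3
lug [-2  2] 0.988 [-6.7 -1.   0. ]
can [0 0] 0.995 [0. 0. 0.]
```

```bash
python3 -m creep '0.02 0.0005 0.008 0 0 0 5.2; 0.02 0.001 0 0 0 0 0; 0.02 0.0015 -0.0081 0 0 0 -5.2; 0.02 0.002 0 0 0 0 0; 0.02 0.0027 0.0083 0 0 0 5.2; 0.02 0.0035 0 0 0 0 0; 0.02 0.0042 -0.0084 0 0 0 -5.2; 0.02 0.005 0 0 0 0 0' && python3 -m creep '0.02 0.0007 0.0084 0 0 0 5.2; 0.02 0.0015 0 0 0 0 0; 0.02 0.0022 -0.0085 0 0 0 -5.2; 0.02 0.003 0 0 0 0 0; 0.02 0.004 0.0087 0 0 0 5.2; 0.02 0.005 0 0 0 0 0; 0.02 0.006 0 0 0 0 0; 0.02 0.006 0 0 0 0 0'
python3 - <<'E'
from h import *
lug(); print(arm.get_state()["ft_force"])
E
```

```text
time_s: 8.98
position: [0.446, -0.2979, 0.0171]
eef_rot: [0.001, -0.107, 0.994, -0.0]
ft_force: [4.1, -3.2, 3.7]
width: 0.342
grasp_force: 60.5
time_s: 9.98
position: [0.4394, -0.2982, 0.0168]
eef_rot: [0.0, -0.105, 0.994, 0.0]
ft_force: [2.9, 0.9, 4.1]
width: 0.344
grasp_force: 59.0
lug [-2  2] 0.979 [-6.7 -1.   0. ]
can [0 0] 0.994 [0. 0. 0.]
[1.9171891  1.32867251 4.08398262]
```

```bash
python3 -m creep '0.02 0.002 0 0 0 0 0; 0.02 0.004 0 0 0 0 0; 0.02 0.006 0 0 0 0 0; 0.02 0.008 0 0 0 0 0'
python3 - <<'E'
from h import *
lug(); print(arm.get_state()["ft_force"])
E
```

```text
time_s: 10.52
position: [0.4313, -0.3004, 0.0169]
eef_rot: [-0.0, -0.106, 0.994, -0.0]
ft_force: [1.9, 1.3, 2.2]
width: 0.343
grasp_force: 59.0
lug [-2  2] 0.979 [-6.7 -1.   0. ]
can [0 0] 0.994 [0. 0. 0.]
[0.07078649 0.13356243 2.10471218]
```

Free: the force is about zero. Pull clear and lift.

```bash
python3 -m creep '0.02 0.008 0 0 0 0 0; 0.02 0.018 0 0 0 0 0; 0.02 0.028 0 0 0 0 0; 0.02 0.034 0 0 0 0 0; 0.02 0.034 0 0 0 0 0; 0.02 0.034 0 -0.05 0 0 0; 0.02 0.034 0 -0.11 0 0 0; 0.02 0.034 0 -0.17 0 0 0'
python3 - <<'E'
from h import *
im=lug(); cv2.imwrite("pics/s3.png",im); to([.5528,.3168,.20],np.pi+.116)
E
```

```text
time_s: 11.58
position: [0.3982, -0.3072, 0.1888]
eef_rot: [-0.0, -0.106, 0.994, 0.0]
ft_force: [0.5, -0.6, -0.8]
width: 0.342
grasp_force: 59.3
lug [-2  2] 0.979 [-6.7 -1.   0. ]
can [0 0] 0.994 [0. 0. 0.]
shift mm [-281.1  579.6   -7. ] turn z deg 5.5 tilt [ 0.007 -0.007 -1.   ]
```

View pics/s3.png

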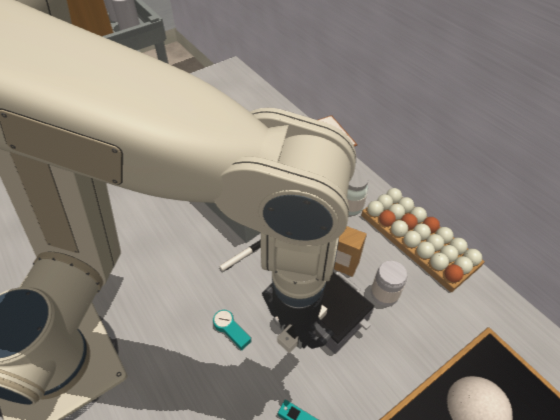

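The logger is held (around (290,338)) and clear of the case. Carrying it to the bay.

```bash
python3 -m creep '0.02 0 0 -0.03 0 0 0; 0.02 -0.281 0.58 -0.03 0 0 5.5; 0.02 -0.281 0.58 -0.03 0 0 5.5; 0.02 -0.281 0.58 -0.03 0 0 5.5; 0.02 -0.281 0.58 -0.03 0 0 5.5; 0.02 -0.281 0.58 -0.03 0 0 5.5; 0.02 -0.281 0.58 -0.03 0 0 5.5; 0.02 -0.281 0.58 -0.03 0 0 5.5'; python3 - <<'E'
from h import *
to([.5528,.3168,.15],np.pi+.116)
E
```

```text
time_s: 12.62
position: [0.5023, 0.1199, 0.2171]
eef_rot: [0.0, -0.058, 0.998, -0.0]
ft_force: [1.3, -1.2, -0.4]
width: 0.342
grasp_force: 59.4
shift mm [-72.9 189.8  67.1] turn z deg -0.0 tilt [ 0.001 -0.    -1.   ]
```

```bash
python3 -m creep '0.02 -0.073 0.19 0 0 0 0; 0.02 -0.073 0.19 0 0 0 0; 0.02 -0.073 0.19 0 0 0 0; 0.02 -0.073 0.19 0 0 0 0; 0.02 -0.073 0.19 0.03 0 0 0; 0.02 -0.073 0.19 0.067 0 0 0; 0.02 -0.073 0.19 0.067 0 0 0; 0.02 -0.073 0.19 0.067 0 0 0'; python3 - <<'E'
from h import *
cv2.imwrite("pics/w2.png",arm.camera("wrist")[:,:,::-1])
s=arm.get_state(); print(s["ft_force"])
to([.5528,.3168,.064],np.pi+.116)
E
```

```text
time_s: 13.62
position: [0.5531, 0.3146, 0.1514]
eef_rot: [0.001, -0.058, 0.998, 0.0]
ft_force: [0.4, -0.2, -0.9]
width: 0.342
grasp_force: 59.5
[-0.32063968 -0.6293301  -0.4351653 ]
shift mm [ 0.6  2.1 87.8] turn z deg -0.04 tilt [ 0.002  0.001 -1.   ]
```

View pics/w2.png

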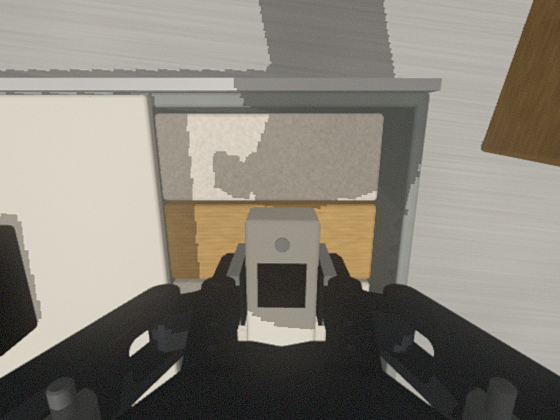

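The logger is held level over the visible packs (280,280), between the lid edge at column 160 and the wall at column 400. Lowering.

```bash
python3 -m creep '0.02 0 0 0.03 0 0 0; 0.02 0 0 0.055 0 0 0; 0.02 0 0 0.072 0 0 0; 0.02 0 0 0.082 0 0 0; 0.02 0 0 0.085 0 0 0; 0.02 0 0 0.0865 0 0 0; 0.02 0 0 0.0865 0 0 0; 0.02 0 0 0.0865 0 0 0'
```

```text
time_s: 14.68
position: [0.5532, 0.3148, 0.0696]
eef_rot: [0.003, -0.058, 0.998, 0.001]
ft_force: [-14.8, -6.9, 37.2]
width: 0.339
grasp_force: 80.9
```

```bash
python3 -m creep '0.02 0 0 -0.003 0 0 0; 0.02 0 0 -0.005 0 0 0; 0.02 0 0 -0.005 0 0 0; 0.02 0 0 -0.005 0 0 0'; python3 - <<'E'
from h import *
s=arm.get_state(); print(s["ft_force"],s["torque"],s["position"],yaw(s)[:,2])
cv2.imwrite("pics/w3.png",arm.camera("wrist")[:,:,::-1])
E
```

```text
time_s: 15.18
position: [0.5534, 0.315, 0.0698]
eef_rot: [0.001, -0.058, 0.998, 0.0]
ft_force: [-1.8, -1.3, 9.8]
width: 0.34
grasp_force: 65.7
[-1.77409692 -1.30378743  9.78198628] [-0.28826163  0.4654121   0.04263413] [0.55335597 0.31498512 0.06978295] [ 2.00656975e-03  7.30727770e-04 -9.99997720e-01]
```

View pics/w3.png

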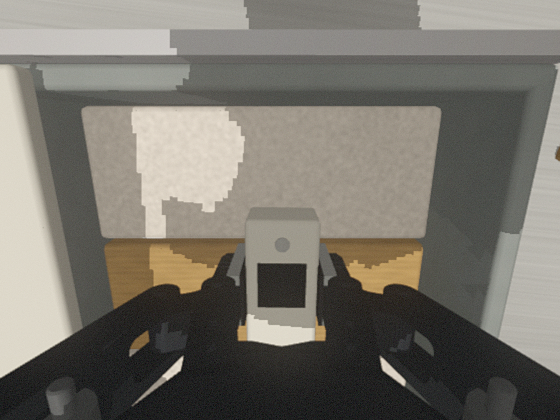

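The fingertips, which reach 9 mm below the logger, have touched the packs at 0.070. The logger hangs 9 mm above them, so a gentle release is safe.

```bash
python3 -m creep '0.0285 0 0 -0.0005 0 0 0; 0.0295 0 0 -0.0005 0 0 0; 0.0305 0 0 -0.0005 0 0 0; 0.032 0 0 -0.0005 0 0 0; 0.036 0 0 -0.0005 0 0 0; 0.045 0 0 -0.0005 0 0 0; 0.055 0 0 -0.0005 0 0 0; 0.055 0 0 -0.0005 0 0 0' && python3 -m creep '0.055 0 0 0 0 0 0; 0.055 0 0 -0.03 0 0 0; 0.055 0 0 -0.08 0 0 0; 0.055 0 0 -0.13 0 0 0; 0.03 0 0 -0.16 0 0 0; 0 0 0 -0.16 0 0 0; 0 0 0 -0.16 0 0 0'; python3 - <<'E'
from h import *
cv2.imwrite("pics/w4.png",arm.camera("wrist")[:,:,::-1])
h=np.array([.5938,.1562]); yb=np.array([-.116,.993])
print("behind handle"); to([*(h-.05*yb),.2],np.pi+.116)
E
```

```text
time_s: 16.23
position: [0.5524, 0.3147, 0.0687]
eef_rot: [-0.0, -0.058, 0.998, -0.0]
ft_force: [0.1, 0.0, -0.5]
width: 0.647
grasp_force: 0.0
time_s: 17.1
position: [0.5523, 0.3146, 0.228]
eef_rot: [-0.001, -0.058, 0.998, -0.0]
ft_force: [-0.1, -0.5, -0.7]
width: 0.009
grasp_force: 0.0
behind handle
shift mm [ -23.2 -212.1   27.7] turn z deg -0.02 tilt [-0.002 -0.001 -1.   ]
```

View pics/w4.png

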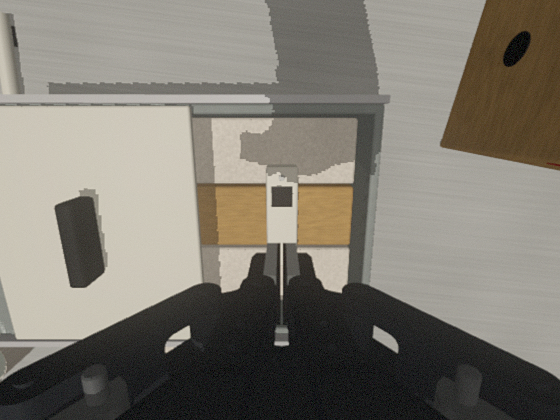

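The logger lies flat on the packs at (282,205), released. Next, go behind the handle (80,240) with the fingers shut.

```bash
python3 -m creep '0 -0.023 -0.212 0 0 0 0; 0 -0.023 -0.212 0 0 0 0; 0 -0.023 -0.212 0 0 0 0; 0 -0.023 -0.212 0 0 0 0; 0 -0.023 -0.212 0.05 0 0 0; 0 -0.023 -0.212 0.08 0 0 0; 0 -0.023 -0.212 0.095 0 0 0; 0 -0.023 -0.212 0.095 0 0 0' && python3 -m creep '0 0 0.02 0 0 0 0; 0 0 0.04 0 0 0 0; 0 0 0.06 0 0 0 0; 0 0 0.08 0 0 0 0; 0 0 0.1 0 0 0 0; 0 0 0.12 0 0 0 0; 0 0 0.14 0 0 0 0; 0 0 0.14 0 0 0 0'
```

```text
time_s: 18.15
position: [0.5994, 0.1069, 0.1329]
eef_rot: [-0.001, -0.058, 0.998, 0.0]
ft_force: [-0.6, -0.3, 0.4]
width: 0.004
grasp_force: 0.0
time_s: 19.15
position: [0.5831, 0.2477, 0.1335]
eef_rot: [-0.0, -0.059, 0.998, 0.0]
ft_force: [-0.4, 0.1, -0.3]
width: 0.0
grasp_force: 0.0
```

```bash
python3 -m creep '0 0 0.01 0 0 0 0; 0 0 0.02 0 0 0 0; 0 0 0.026 0 0 0 0; 0 0 0.031 0 0 0 0; 0 0 0.034 0 0 0 0; 0 0 0.036 0 0 0 0; 0 0 0.037 0 0 0 0; 0 0 0.037 0 0 0 0'
```

```text
time_s: 20.15
position: [0.5796, 0.2827, 0.134]
eef_rot: [0.0, -0.058, 0.998, 0.0]
ft_force: [0.2, -0.5, 0.5]
width: -0.004
grasp_force: 0.5
```

```bash
python3 -m creep '0 0 0.003 0 0 0 0; 0 0 0.006 0 0 0 0; 0 0 0.009 0 0 0 0; 0 0 0.012 0 0 0 0; 0 0 0.012 0 0 0 0'; python3 - <<'E'
from h import *
cv2.imwrite("pics/w5.png",arm.camera("wrist")[:,:,::-1])
print(arm.get_state()["ft_force"])
E
```

```text
time_s: 20.78
position: [0.5788, 0.2883, 0.1341]
eef_rot: [0.0, -0.056, 0.998, -0.006]
ft_force: [0.6, -33.7, 4.9]
width: -0.003
grasp_force: 17.0
[  0.43069853 -33.28006721   4.7825539 ]
```

Hard stop reached where expected (33 N). Back off, rise, verify.

```bash
python3 -m creep '0 0 -0.012 0 0 0 0; 0 0 -0.035 0 0 0 0; 0 0 -0.05 0 0 0 0; 0 0 -0.05 -0.05 0 0 0; 0 0 -0.11 -0.11 0 0 0; 0 0 -0.17 -0.15 0 0 0; 0 0.05 -0.22 -0.15 0 0 0; 0 0.05 -0.22 -0.15 0 0 0'; python3 - <<'E'
from h import *
im=np.ascontiguousarray(arm.camera("top")[:,:,::-1]); cal=arm.calibration("top"); lug()
for c in blobs(im[160:235,120:185].max(2)<90,25):
    r=cv2.minAreaRect(c); w=cast(cal,np.array(r[0])+[120,160],.155)[0]; print(r,w.round(4),"box y",(w[:2]-[.59,.2225])@[-.116,.993])
a=im[140:270,100:265];b=im[180:290,300:410]
cv2.imwrite("pics/final.png",np.hstack([cv2.resize(a,(440,347)),cv2.resize(b,(347,347))]))
E
```

```text
time_s: 21.82
position: [0.5531, 0.0677, 0.2852]
eef_rot: [0.001, -0.057, 0.998, -0.0]
ft_force: [0.6, 0.5, -0.3]
width: -0.0
grasp_force: 0.0
lug [-2  2] 0.979 [-6.7 -1.   0. ]
can [0 0] 0.994 [0. 0. 0.]
((29.155879974365234, 45.02647018432617), (26.460294723510742, 6.5958991050720215), 85.60128784179688) [0.5768 0.307  0.155 ] box y 0.08546686396302959
```

View pics/final.png

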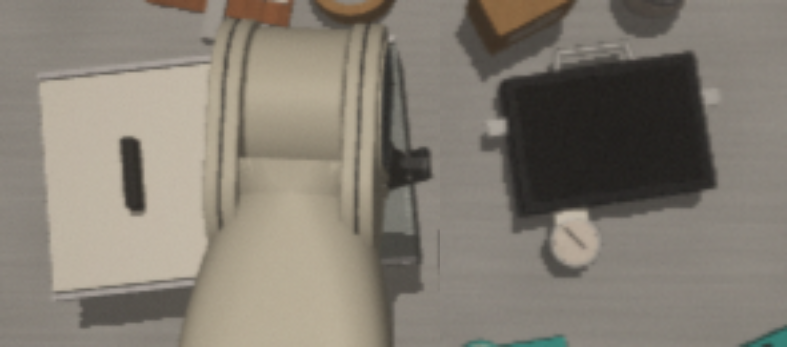

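The lid covers the bay to the end wall (handle at box y 0.0855, against 0.088 expected, after a hard stop). The dial is home, and the case moved about 7 mm. Handing in.

```bash
python3 -c "
from bench import arm
print(arm.hand_in())"
```

```text
the job is handed in; nothing more can be done
None
```

The logger was rocked out with the case moving only about 7 mm, laid flat on the packs after a 9 mm release, and the lid pushed to its stop; the dial is still in its cutout. I handed the job in at about 22 s, and no verdict came back.

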